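# Serve one bonbon from the lever dispenser

### The job

Serve a guest one bonbon: push the empty black catchall across the slab until it stands under the dispenser's spout, then press the thumb pad at the back of the dispenser's rocking lever all the way down so that its front end lifts the gate, and keep it down until the bonbon has rolled out into the catchall; then let the lever come back up. Serve only one, and only push and press with the fingers: lift nothing, do not touch the bonbons, and leave everything else on the slab where it is.

Things in the scene. Friction and masses are not known exactly. Their poses are not given: they have to be found in the camera images.
- dispenser: Fixed stainless bonbon dispenser. Origin on the slab; -x points the way the bonbons roll (to the spout), +x to the thumb pad, z up. Base plate 170 x 90 x 12 mm, from x = -45 to 125 mm. Clear-sided chute along x, 38 mm wide, sloping 16 degrees down to the spout; closed rear end at x = 67 mm, 105 mm high. Lever bar on its +y side, out to y = 29 mm. No part is higher than 125 mm.
- spout (a point): Middle of the chute's open lower lip, on its floor, 45 mm above the slab, 35 mm in front of the base plate: a dish 30 mm high passes under it. The gate blade hangs in the chute 19 mm behind it.
- drop (a point): Point on the slab 35 mm in front of the spout: with its middle here the catchall catches the bonbon and stands 8 mm clear of the base plate; 20 mm off still works.
- lever_angle (a joint): Angle of the rocking lever, rad: 0 at rest, gate down; 0.38 at its stop, pad fully down. A spring returns it. Bonbons pass the gate only above about 0.25. While it is down a stop pin behind the first bonbon holds back the others; when it comes up the next one rolls to the gate, so each further press lets out another. Axle along the dispenser's y axis at x = 20, z = 78 mm.
- lever: The rocking lever of bent stainless sheet, on its axle beside the chute: gate blade across the chute at the front, thumb pad at the back. Origin on the axle, at x = 20, z = 78 mm in the dispenser's frame.
- thumb_pad (a point): Thumb pad of the lever, a plate 36 (dispenser x) x 46 (y) x 6 mm with a rubber inlay, behind the chute. The point is the middle of its top face, at rest 124 mm above the slab and at x = 104, y = 6 mm in the dispenser's frame. To the stop it swings 34 mm down and 11 mm further back (+x), tilting 0.38 rad; about 2 N to start, 4 N just before the stop.
- catchall: Round black ceramic dish, empty, loose, 0.24 to 0.43 kg: 124 mm across the rim, 92 mm across the foot, 30 mm high, wall 4.5 mm, inner floor 5 mm above the slab. Origin at the middle of its underside, z up. It slides on the slab.
- bonbon1: First bonbon, lying against the gate: foil-wrapped ball 30 mm across, 14 g. Origin at its centre.
- bonbon2: Second bonbon in the chute, same as the first. Origin at its centre.
- bonbon3: Third bonbon in the chute. Origin at its centre.
- bonbon4: Fourth and last bonbon in the chute. Origin at its centre.
- trinket_box: Bystander: square stainless trinket box with a push button, 82 x 82 x 49 mm. Origin under its middle.
- diffuser: Bystander: frosted glass diffuser jar with its wooden stopper in, 72 mm across, 110 mm high. Origin under its middle.
- shoehorn: Bystander: wooden shoehorn lying flat, 200 x 43 x 12 mm, long side along its x axis. Origin under its middle.
- garage_remote: Bystander: white plastic garage remote, 66 x 38 x 13 mm, with a key loop. Origin under its middle.
- key_fob: Bystander: black car key fob with a ring, 68 x 34 x 14 mm. Origin under its middle.
- card_holder: Bystander: brown card holder lying flat, 104 x 74 x 9 mm. Origin under its middle.
- candle: Bystander: lidded candle jar, 71 mm across, 74 mm high. Origin under its middle.

How it is judged:
On the way, in this order (a step that is already met when the one before it is completed fails the run):
1. the catchall stands under the spout, the first bonbon still behind the gate (horizontal distance between catchall and drop below 0.04 m and height (world z) of catchall below 0.004 m and value of joint lever_angle below 0.1 rad and x of bonbon1 in the frame of dispenser above -0.06 m), for 0.2 s.
2. the fingers hold the thumb pad down (over 0.3 rad) and the first bonbon has rolled into the catchall (value of joint lever_angle above 0.3 rad and contact force between the fingers and lever above 0.5 N and distance between the grasp point and thumb_pad below 0.06 m and horizontal distance between bonbon1 and catchall below 0.05 m and height (world z) of bonbon1 below 0.035 m), for 0.1 s.
At the end, for the whole second after the job is handed in: The first bonbon lies still in the catchall (its centre within 50 mm of the dish's middle), the catchall stands flat on the slab within 50 mm of the drop point, the lever is back up (below 0.04 rad), and the other three bonbons lie still in the chute behind the closed gate (horizontal distance between bonbon1 and catchall below 0.05 m and height (world z) of bonbon1 below 0.03 m and linear speed of each of bonbon1, bonbon2, bonbon3, bonbon4 below 0.03 m/s and horizontal distance between catchall and drop below 0.05 m and height (world z) of catchall below 0.004 m and angle between catchall's own z axis and vertical below 0.06 rad and value of joint lever_angle below 0.04 rad and x of each of bonbon2, bonbon3, bonbon4 in the frame of dispenser above -0.062 m and height (world z) of each of bonbon2, bonbon3, bonbon4 above 0.06 m); the robot touches nothing.
It fails at once if the catchall is lifted more than 6 mm or tipped more than 0.15 rad (height (world z) of catchall above 0.006 m or angle between catchall's own z axis and vertical above 0.15 rad).
It fails at once if a second bonbon leaves the chute (x of any of bonbon2, bonbon3, bonbon4 in the frame of dispenser below -0.075 m).
It fails at once if the robot touches a bonbon (contact force between any of the fingers, the arm and bonbon1 above 0.2 N or contact force between any of the fingers, the arm and bonbon2 above 0.2 N or contact force between any of the fingers, the arm and bonbon3 above 0.2 N or contact force between any of the fingers, the arm and bonbon4 above 0.2 N).
It fails at once if a bystander is moved more than 15 mm (distance of any of trinket_box, diffuser, shoehorn, garage_remote, key_fob, card_holder, candle from where it was at the start of the episode above 0.015 m).
It also fails if it takes over 48 s, if anything falls off the work surface, if the arm or the gripper's body presses on something with over 40 N, if the wrist force passes 120 N, or if a joint passes its speed limit or range.

### The arm

A 6-joint arm with a two-finger parallel gripper is mounted at the origin on the work surface. World frame = base frame: x ahead of the robot, y to its left, z up, the work surface at z = 0. Lengths are in m, angles in rad, forces in N, time in s.
With the tool pointing down it reaches from about 0.375 to 0.9 m from the base axis. Payload 3.1 kg.
Tool frame: the origin (TCP) lies between the finger pads; the fingertips stand 17 mm ahead of it and the grasp point (between the pads) lies 2 mm behind it (robot.nose_length is the distance from the TCP to the fingertips, in m); z points along the fingers, y is the line along which they close (so a half turn about z gives the same grasp; the last joint's range is limited). The gripper opens to 87 mm and grips with 3 to 60 N. Pads are 19 mm wide; open, the fingers measure 117 mm over their backs; the gripper's body (75 mm by 190 mm) begins 51 mm behind the grasp point.
Start: joints at [-1.528, 0.527, 1.433, -0, 1.181, -0.178], TCP at [0.137, -0.61, 0.24] pointing down, gripper open.
Joint ranges: [-3.08, 3.08], [-0.75, 2.2], [0.22, 2.44], [-1.43, 4.57], [0, 2.65], [-2.85, 2.85]. Speed limits (rad/s): [2.79, 2.79, 3.14, 3.14, 3.14, 3.14].

### API

Orientations are given as a unit quaternion [x, y, z, w].
In Python, from rig import robot, cams gives the robot as it stands.
- The arm moves only by the shell command python3 -m pendant 'ROWS' [FORCE]. ROWS is JSON, a list of rows, each an object with "jaw": the opening, from 0 (shut) to 1 (fully open); "linear": the shift along the tool's x, y, z in cm, a list of three; "twist": the turn about the tool's z in degrees. A call has 1 to 12 rows; each row shifts and turns the commanded pose from where the row before left it, along the tool's axes as they then stand; what a row does not reach is not made up. A row lasts 1/12 s, in which the tool goes at most 41.7 mm and 7.16 degrees, less where a joint would pass 70% of its speed; a pose out of reach is approached as far as the arm can. A call is refused whole if a number of a shift passes 4.17 or a number of a turn 7.16, either way. A call with a gripper value outside its range is refused whole. The fingers move at their own pace and stop on an object; FORCE is the grip in N (left out, the last holds). Time passes only in rows, so rows that do not move let the fingers close. It gives the time, the measured TCP pose, the force, the opening and the grip force at its end, in the units of the state.
- robot.get_obs(): the state, without advancing time (a new reading comes with each control period).
- cams.camera(name): name is "scene" or "side" or "wrist"; returns a dict with "color" (384x512x3 uint8, blue, green, red), "depth" (384x512 float32, m along the optical axis (not along the pixel's ray), 0 where there is no reading), "fov_y" (degrees; the focal length in pixels is half the picture's height over the tangent of half this angle, whatever the lens; pixels are square), "cx", "cy" (the principal point, pixels), "k1" (the pictures are not rectified: a ray, as slopes to the right and down, at radius r is drawn at 1 + k1 r^2 times it, then the intrinsics apply), "view" (4x4, takes a point from world to camera coordinates). Camera axes: x right, y down, z forward; pixel columns grow to the right and rows downward; lengths in m; the calibration is good to about 2 mm. A picture is of the moment at which its call begins.
- robot.hand_in(): hands the job in; it is judged then, once.
The state is a dict: "time": time; "q": joint angles; "joint_velocities": joint speeds; "joint_torque": joint torques, N m; "position": TCP position; "tool_rot": TCP orientation; "ft_force": force on the tool from outside, world axes, zero at the start; "moment": the same for the moment, N m; "grip_width": finger opening in m; "grip_force": force on a finger pad.
Only numpy, scipy, OpenCV 4.12 (cv2) and the standard library are available. Lean on these libraries where they do the work, as an engineer would, in place of code of your own. Each camera call takes 0.05 s, during which the arm holds its last target. There are 200 camera calls.

## Working session

There is one attempt and no reset: what is moved stays moved. The work goes in short steps, Python scripts to look and compute and a shell command to move; the robot and the scene stay as the last step left them, time stands still between calls to the robot, and variables do not carry over. Pictures are saved under pics/ and viewed, at most 10 in all, crops included, and the job is handed in when it is done.

```bash
ls; mkdir -p pics
cat > h.py <<'E'
import numpy as np, cv2
from rig import robot, cams
def K(c):
    f=c["color"].shape[0]/2/np.tan(np.radians(c["fov_y"])/2); return np.array([[f,0,c["cx"]],[0,f,c["cy"]],[0,0,1.]]),np.array([c["k1"],0,0,0,0.])
def ray(c,uv):
    k,d=K(c); n=cv2.undistortPoints(np.float64(uv).reshape(-1,1,2),k,d)[:,0]
    V=np.array(c["view"]); R=V[:3,:3]; o=-R.T@V[:3,3]
    return o,np.c_[n,np.ones(len(n))]@R
def plane(c,uv,z):
    o,r=ray(c,uv); return o+r*((z-o[2])/r[:,2])[:,None]
def dep(c,uv):
    o,r=ray(c,uv); z=np.array([c["depth"][int(v),int(u)] for u,v in uv]); return o+r*z[:,None]
def cloud(c):
    h,w=c["depth"].shape; g=np.stack(np.meshgrid(np.arange(w),np.arange(h)),-1).reshape(-1,2)
    o,r=ray(c,g); P=o+r*c["depth"].reshape(-1,1); P[c["depth"].ravel()==0]=np.nan; return P.reshape(h,w,3)
def proj(c,P):
    k,d=K(c); V=np.array(c["view"]); return cv2.projectPoints(np.float64(P).reshape(-1,1,3),cv2.Rodrigues(V[:3,:3])[0],V[:3,3],k,d)[0][:,0]
E
python3 - <<'E'
from h import *
for n in ["scene","side"]:
    c=cams.camera(n); cv2.imwrite(f"pics/{n}.png",cv2.resize(c["color"],(800,600),interpolation=cv2.INTER_CUBIC)); import pickle; pickle.dump(c,open(n+".pkl","wb"))
    V=np.array(c["view"]);print(n,-V[:3,:3].T@V[:3,3],c["fov_y"],c["k1"])
print(robot.get_obs())
E
```

```text
pics
scene [ 1.05999577 -0.3674355   0.97123694] 43.80965539645042 -0.08929511351555587
side [0.26853277 0.77917898 0.61798934] 51.3065009540505 -0.09508992235431964
{'time': 0.1, 'q': array([-1.52851919e+00,  5.28404211e-01,  1.43376257e+00, -5.12173135e-05,
        1.18139257e+00, -1.78471900e-01]), 'joint_velocities': array([ 0.00012131, -0.00258208, -0.00226909,  0.00150939,  0.00013143,
       -0.0016708 ]), 'joint_torque': array([ 2.46652889e-04, -4.40986204e+01, -1.77150857e+01,  6.33973069e-02,
        5.34130982e-02, -4.96750374e-05]), 'position': array([ 0.13685596, -0.60919487,  0.23865409]), 'tool_rot': array([ 9.93913360e-01,  1.10160182e-01,  4.32849704e-05, -9.82684841e-04]), 'ft_force': array([-0.21296787, -0.25859378, -0.07712697]), 'moment': array([-0.00771333,  0.00062496,  0.03748443]), 'grip_force': 0.0, 'grip_width': 0.08674488717874057}
```

View pics/scene.png

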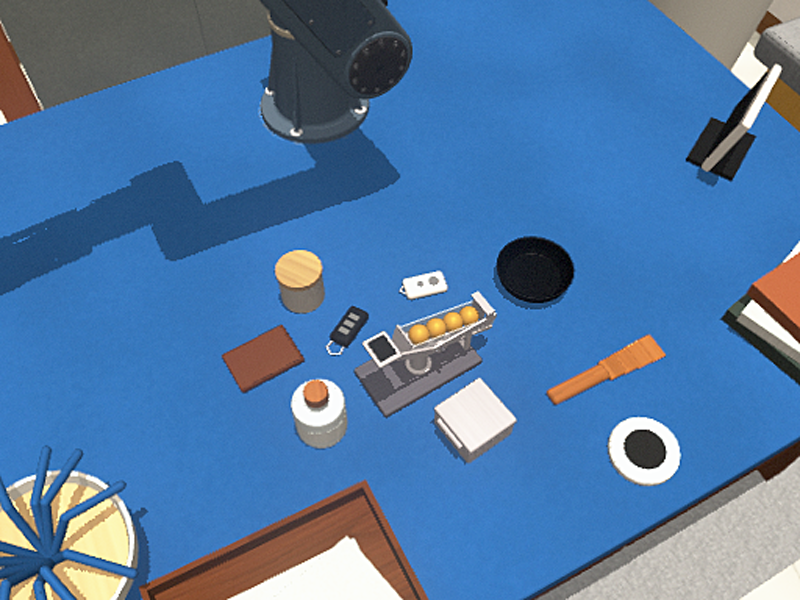

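View pics/side.png

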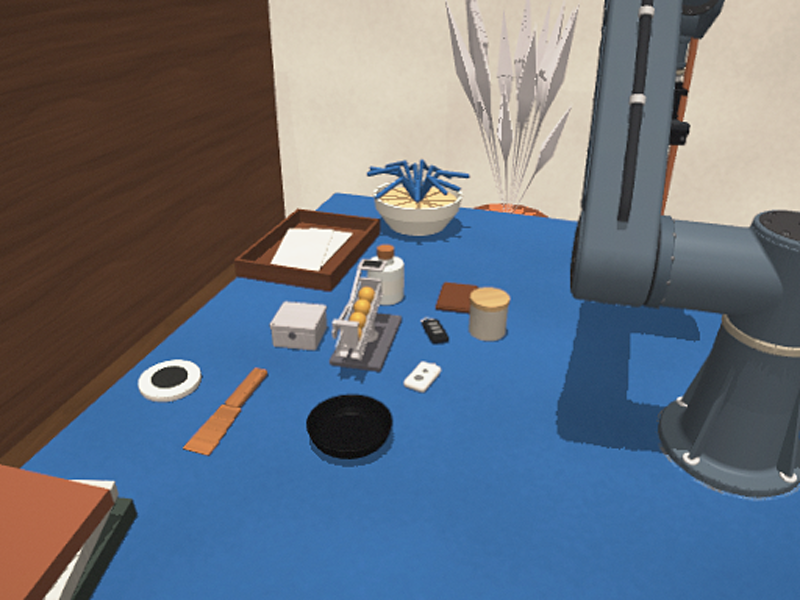

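The scene view shows the black dish at about (535,270), the dispenser's base at (420,380), the pad at (382,348) and the spout end at (488,308). In the side view the dish is at (350,425) and the dispenser at (365,320).

Run:
```python
from h import *
import pickle
S=0.64
C={n:pickle.load(open(n+".pkl","rb")) for n in["scene","side"]}
# dish: dark mask -> rim ellipse
for n,(u,v) in {"scene":(535,270),"side":(350,425)}.items():
    c=C[n]; m=(c["color"].max(2)<70).astype(np.uint8)
    u,v=u*S,v*S; nl,lab,st,_=cv2.connectedComponentsWithStats(m); l=lab[int(v),int(u)]
    P=cloud(c)[lab==l]; P=P[~np.isnan(P[:,0])]; Q=P[P[:,2]>.024]
    (cx,r)=cv2.minEnclosingCircle(np.float32(Q[:,:2])); print(n,"dish",st[l],"rim centre",cx,r,"zmax",np.percentile(P[:,2],[2,98]))
c=C["scene"]
# pts scene (800 scale)
pts={"pad":(382,348),"b_front_near":(482,362),"b_rear_near":(384,412),"b_rear_far":(356,377),"ball1":(470,314),"ball4":(419,332),"lid_candle":(300,268),"remote":(425,285),"fob":(349,328),"box":(475,412),"shoe_tip":(552,398),"shoe_far":(660,345)}
for k,p in pts.items():
    print(k,dep(c,[np.array(p)*S]).round(4)[0])
P=cloud(c)
# balls: orange mask
hsv=cv2.cvtColor(c["color"],cv2.COLOR_BGR2HSV); 
x0,x1,y0,y1=[int(a*S) for a in(400,490,295,350)]
m=cv2.inRange(hsv,(10,120,120),(28,255,255)); mm=np.zeros_like(m); mm[y0:y1,x0:x1]=m[y0:y1,x0:x1]
Q=P[mm>0]; mu=np.nanmean(Q,0); Qd=Q-mu; Qd=Qd[~np.isnan(Qd[:,0])]; print("balls mean",mu,"dir",np.linalg.svd(Qd[:,:],full_matrices=False)[2][0])
# base plate: points z 6..18mm grey
lo=(P[...,2]>.007)&(P[...,2]<.017)&(hsv[...,1]<90); 
b=np.zeros_like(lo); b[int(330*S):int(418*S),int(350*S):int(486*S)]=1
Q=P[lo&b.astype(bool)]; print("base",len(Q),cv2.minAreaRect(np.float32(Q[:,:2])), cv2.boxPoints(cv2.minAreaRect(np.float32(Q[:,:2]))))
# pad
b=np.zeros_like(lo); b[int(325*S):int(368*S),int(358*S):int(408*S)]=1
Q=P[(P[...,2]>.115)&(P[...,2]<.132)&b.astype(bool)]; print("pad",len(Q),cv2.minAreaRect(np.float32(Q[:,:2])),np.nanmean(Q,0))
```

```text
scene dish [ 318  152   49   42 1617] rim centre (0.5369402170181274, 0.1438763290643692) 0.06213214620947838 zmax [0.00202946 0.03155794]
side dish [ 196  253   55   41 1773] rim centre (0.5344069004058838, 0.14724880456924438) 0.06208838149905205 zmax [0.00447313 0.0315736 ]
pad [ 0.608  -0.1585  0.1223]
b_front_near [ 6.329e-01 -6.800e-03  4.000e-04]
b_rear_near [ 0.6427 -0.1749  0.0082]
b_rear_far [ 0.5688 -0.1842 -0.0017]
ball1 [ 0.5961 -0.0141  0.0865]
ball4 [ 0.6021 -0.0998  0.1104]
lid_candle [ 0.4001 -0.1934  0.0711]
remote [ 0.4773 -0.0197  0.0115]
fob [ 0.4949 -0.16    0.0116]
box [ 0.7165 -0.0727  0.048 ]
shoe_tip [0.7349 0.0482 0.0116]
shoe_far [7.327e-01 2.503e-01 4.000e-04]
balls mean [ 0.59678929 -0.05826851  0.09317283] dir [ 0.08720117 -0.96022215  0.26527226]
base 1694 ((0.5690902471542358, -0.09897246956825256), (0.1489139348268509, 0.17120008170604706), 4.513031482696533) [[ 0.48812863 -0.01949654]
 [ 0.50159967 -0.1901658 ]
 [ 0.65005183 -0.1784484 ]
 [ 0.6365808  -0.00777914]]
pad 364 ((0.6072981357574463, -0.14913995563983917), (0.04780033230781555, 0.05929730832576752), 3.7543983459472656) [ 0.60936159 -0.15891605  0.12371471]
```

```bash
python3 -m pendant '[{"jaw":0.6,"linear":[3.14,-1.96,0],"twist":0},{"jaw":0.6,"linear":[3.14,-1.96,0],"twist":0},{"jaw":0.6,"linear":[3.14,-1.96,0],"twist":0},{"jaw":0.6,"linear":[3.14,-1.96,0],"twist":0},{"jaw":0.6,"linear":[3.14,-1.96,0],"twist":0},{"jaw":0.6,"linear":[3.14,-1.96,0],"twist":0},{"jaw":0.6,"linear":[3.14,-1.96,0],"twist":0},{"jaw":0.6,"linear":[3.14,-1.96,0],"twist":0},{"jaw":0.6,"linear":[3.14,-1.96,0],"twist":0},{"jaw":0.6,"linear":[3.14,-1.96,0],"twist":0},{"jaw":0.6,"linear":[0,0,0],"twist":0}]'
python3 -m pendant '[{"jaw":0.6,"linear":[1.32,-3.43,0],"twist":0},{"jaw":0.6,"linear":[1.32,-3.43,0],"twist":0},{"jaw":0.6,"linear":[1.32,-3.43,0],"twist":0},{"jaw":0.6,"linear":[1.32,-3.43,0],"twist":0},{"jaw":0.6,"linear":[1.32,-3.43,0],"twist":0},{"jaw":0.6,"linear":[1.32,-3.43,0],"twist":0},{"jaw":0.6,"linear":[1.32,-3.43,0],"twist":0},{"jaw":0.6,"linear":[1.32,-3.43,0],"twist":0},{"jaw":0.6,"linear":[1.32,-3.43,0],"twist":0},{"jaw":0.6,"linear":[1.32,-3.43,0],"twist":0},{"jaw":0.6,"linear":[1.32,-3.43,0],"twist":0},{"jaw":0.6,"linear":[1.32,-3.43,0],"twist":0}]'
python3 -m pendant '[{"jaw":0.6,"linear":[1.32,-3.43,0],"twist":0},{"jaw":0.6,"linear":[1.32,-3.43,0],"twist":0},{"jaw":0.6,"linear":[1.32,-3.43,0],"twist":0},{"jaw":0.6,"linear":[1.32,-3.43,0],"twist":0},{"jaw":0.6,"linear":[0,0,0],"twist":-7.16},{"jaw":0.6,"linear":[0,0,0],"twist":-7.16},{"jaw":0.6,"linear":[0,0,0],"twist":-7.16},{"jaw":0.6,"linear":[0,0,0],"twist":-7.16},{"jaw":0.6,"linear":[0,0,0],"twist":-7.16},{"jaw":0.6,"linear":[0,0,0],"twist":-7.16},{"jaw":0.6,"linear":[0,0,0],"twist":-7.16}]'
python3 -m pendant '[{"jaw":0.6,"linear":[0,0,0],"twist":-7.16},{"jaw":0.6,"linear":[0,0,0],"twist":-7.16},{"jaw":0.6,"linear":[0,0,0],"twist":-7.16},{"jaw":0.6,"linear":[0,0,0],"twist":-7.16},{"jaw":0.6,"linear":[0,0,0],"twist":-7.16},{"jaw":0.6,"linear":[0,0,0],"twist":-7.16},{"jaw":0.6,"linear":[0,0,0],"twist":-7.16},{"jaw":0.6,"linear":[0,0,0],"twist":-7.16},{"jaw":0.6,"linear":[0,0,0],"twist":0},{"jaw":0.6,"linear":[0,0,0],"twist":0}]'
```

```text
time: 1.02
position: [0.4036, -0.3444, 0.2392]
tool_rot: [0.994, 0.113, 0.001, -0.002]
ft_force: [-1.1, -0.3, -0.5]
grip_width: 0.0521
grip_force: 0.0
time: 2.02
position: [0.4646, 0.088, 0.2394]
tool_rot: [0.994, 0.11, -0.0, 0.0]
ft_force: [0.6, -0.3, -0.1]
grip_width: 0.0523
grip_force: 0.0
time: 2.93
position: [0.4861, 0.2315, 0.2391]
tool_rot: [0.852, 0.523, -0.0, -0.0]
ft_force: [-0.6, 0.3, -0.5]
grip_width: 0.0525
grip_force: 0.0
time: 3.77
position: [0.4862, 0.2316, 0.2393]
tool_rot: [0.501, 0.865, -0.0, -0.0]
ft_force: [-0.5, 0.6, -0.2]
grip_width: 0.0522
grip_force: 0.0
```

```bash
python3 -m pendant '[{"jaw":0.6,"linear":[0,0,3.5],"twist":0},{"jaw":0.6,"linear":[0,0,3.5],"twist":0},{"jaw":0.6,"linear":[0,0,3.5],"twist":0},{"jaw":0.6,"linear":[0,0,3.5],"twist":0},{"jaw":0.6,"linear":[0,0,3.5],"twist":0},{"jaw":0.6,"linear":[0,0,2.5],"twist":0},{"jaw":0.6,"linear":[0,0,1],"twist":0},{"jaw":0.6,"linear":[-1,0,0],"twist":0},{"jaw":0.6,"linear":[-1,0,0],"twist":0}]'
python3 -m pendant '[{"jaw":0.6,"linear":[-0.7,0,0],"twist":0},{"jaw":0.6,"linear":[-0.7,0,0],"twist":0},{"jaw":0.6,"linear":[-0.7,0,0],"twist":0},{"jaw":0.6,"linear":[-0.7,0,0],"twist":0},{"jaw":0.6,"linear":[-0.7,0,0],"twist":0},{"jaw":0.6,"linear":[-0.7,0,0],"twist":0},{"jaw":0.6,"linear":[-0.7,0,0],"twist":0},{"jaw":0.6,"linear":[-0.7,0,0],"twist":0},{"jaw":0.6,"linear":[-0.7,0,0],"twist":0},{"jaw":0.6,"linear":[0,0,0],"twist":0}]'
cat > dish.py <<'E'
from h import *
for n in["scene","side"]:
    c=cams.camera(n); k=np.array([.561,.102,.0])
    P=cloud(c); dark=c["color"].max(2)<70
    near=np.hypot(P[...,0]-.56,P[...,1]-.10)<.13
    m=(dark&near&(P[...,2]<.036)).astype(np.uint8); nl,lab,st,_=cv2.connectedComponentsWithStats(m); l=1+np.argmax(st[1:,4])
    Q=P[(lab==l)&(P[...,2]>.024)]; A=np.c_[2*Q[:,:2],np.ones(len(Q))]
    print(n,st[l],cv2.minEnclosingCircle(np.float32(Q[:,:2])))
    cv2.imwrite(f"pics/{n}_d.png",cv2.resize(c["color"][100:340,100:420],(640,480)))
E
python3 dish.py
```

```text
time: 4.52
position: [0.4968, 0.2143, 0.0297]
tool_rot: [0.5, 0.866, -0.0, 0.0]
ft_force: [0.6, -0.4, -0.4]
grip_width: 0.0521
grip_force: 0.0
time: 5.35
position: [0.5291, 0.1587, 0.0295]
tool_rot: [0.5, 0.866, 0.0, 0.001]
ft_force: [0.0, 0.1, 0.7]
grip_width: 0.0519
grip_force: 0.0
scene [ 308  160   51   50 1719] ((0.5558309555053711, 0.10652460902929306), 0.07062491774559021)
side [197 260  44  25 502] ((0.542913556098938, 0.15325549244880676), 0.04843075945973396)
```

View pics/scene_d.png

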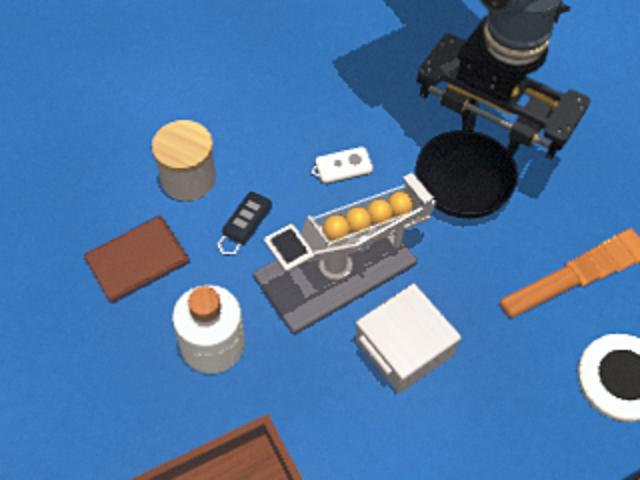

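The dish, centred at crop pixel (466,172), is in contact with both fingers and moving toward the spout at (420,190). I'll push on by 4.8 cm, then back off and look.

```bash
python3 -m pendant '[{"jaw":0.6,"linear":[-0.6,0,0],"twist":0},{"jaw":0.6,"linear":[-0.6,0,0],"twist":0},{"jaw":0.6,"linear":[-0.6,0,0],"twist":0},{"jaw":0.6,"linear":[-0.6,0,0],"twist":0},{"jaw":0.6,"linear":[-0.6,0,0],"twist":0},{"jaw":0.6,"linear":[-0.6,0,0],"twist":0},{"jaw":0.6,"linear":[-0.6,0,0],"twist":0},{"jaw":0.6,"linear":[-0.3,0,0],"twist":0},{"jaw":0.6,"linear":[-0.3,0,0],"twist":0},{"jaw":0.6,"linear":[0,0,0],"twist":0}]'
python3 -m pendant '[{"jaw":0.6,"linear":[2,0,0],"twist":0},{"jaw":0.6,"linear":[3,0,0],"twist":0},{"jaw":0.6,"linear":[3,0,0],"twist":0},{"jaw":0.6,"linear":[3,0,0],"twist":0},{"jaw":0.6,"linear":[0,0,-4],"twist":0},{"jaw":0.6,"linear":[0,0,-4],"twist":0},{"jaw":0.6,"linear":[0,0,-4],"twist":0},{"jaw":0.6,"linear":[0,0,-4],"twist":0},{"jaw":0.6,"linear":[0,0,-4],"twist":0},{"jaw":0.6,"linear":[0,0,0],"twist":0}]'
python3 dish.py
```

```text
time: 6.28
position: [0.5524, 0.1179, 0.0296]
tool_rot: [0.5, 0.866, 0.0, 0.0]
ft_force: [-1.3, -0.4, -0.7]
grip_width: 0.0522
grip_force: 0.1
time: 7.12
position: [0.5018, 0.2151, 0.2379]
tool_rot: [0.499, 0.866, 0.006, 0.007]
ft_force: [1.1, 0.9, 0.0]
grip_width: 0.052
grip_force: 0.0
scene [ 302  178   48   46 1450] ((0.5868781208992004, 0.060562875121831894), 0.06285764276981354)
side [ 192  229   50   36 1386] ((0.5833168625831604, 0.06229165568947792), 0.06313399970531464)
```

View pics/side_d.png

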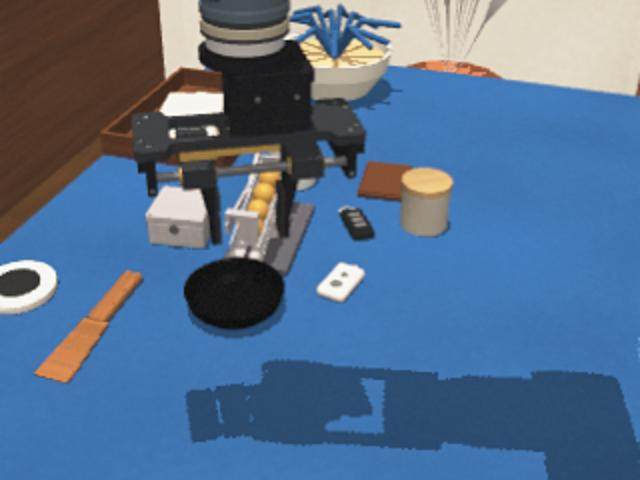

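The dish sits at crop pixel (235,293), right under the spout, at (0.585, 0.0615) — about 3 mm from the drop point. Now on to the pad.

```bash
python3 -m pendant '[{"jaw":0,"linear":[0,0,0],"twist":6.4},{"jaw":0,"linear":[0,0,0],"twist":6.4},{"jaw":0,"linear":[0,0,0],"twist":6.4},{"jaw":0,"linear":[0,0,0],"twist":6.3}]' 10
python3 -m pendant '[{"jaw":0,"linear":[-3.81,0.78,0],"twist":0},{"jaw":0,"linear":[-3.81,0.78,0],"twist":0},{"jaw":0,"linear":[-3.81,0.78,0],"twist":0},{"jaw":0,"linear":[-3.81,0.78,0],"twist":0},{"jaw":0,"linear":[-3.81,0.78,0],"twist":0},{"jaw":0,"linear":[-3.81,0.78,0],"twist":0},{"jaw":0,"linear":[-3.81,0.78,0],"twist":0},{"jaw":0,"linear":[-3.81,0.78,0],"twist":0},{"jaw":0,"linear":[-3.81,0.78,0],"twist":0},{"jaw":0,"linear":[-3.81,0.78,0],"twist":0},{"jaw":0,"linear":[0,0,0],"twist":0},{"jaw":0,"linear":[0,0,0],"twist":0}]'
python3 - <<'E'
from h import *
c=cams.camera("wrist"); 
P=cloud(c); b=(np.abs(P[...,2]-.124)<.009)&(np.hypot(P[...,0]-.609,P[...,1]+.159)<.05); Q=P[b]
print(len(Q),np.mean(Q,0) if len(Q) else 0, cv2.minAreaRect(np.float32(Q[:,:2])) if len(Q) else 0)
cv2.imwrite("pics/w.png",c["color"])
E
```

```text
time: 7.55
position: [0.4955, 0.2134, 0.2275]
tool_rot: [0.68, 0.733, -0.002, -0.001]
ft_force: [0.3, 0.0, 0.0]
grip_width: 0.0333
grip_force: 0.0
time: 8.55
position: [0.604, -0.162, 0.227]
tool_rot: [0.68, 0.733, -0.001, -0.002]
ft_force: [0.0, 1.4, -0.8]
grip_width: 0.0005
grip_force: 0.0
2000 [ 0.60610228 -0.1543791   0.12456157] ((0.6043676137924194, -0.14697180688381195), (0.04669984430074692, 0.05897083878517151), 6.685779571533203)
```

View pics/w.png

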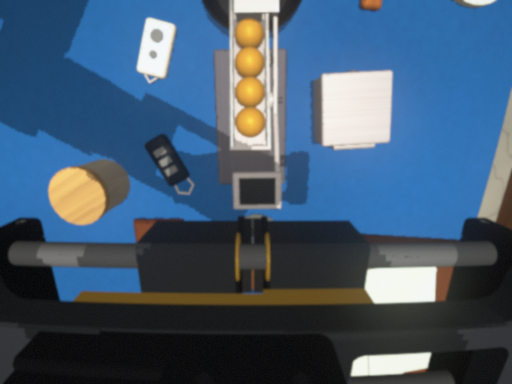

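The pad is at (258,190), just in front of the closed fingers at (252,220); the balls are in the chute and the dish is at the top. I'll correct 5 mm sideways, go down and press.

```bash
python3 -m pendant '[{"jaw":0,"linear":[0,0.5,3.5],"twist":0},{"jaw":0,"linear":[0,0,3],"twist":0},{"jaw":0,"linear":[0,0,1.5],"twist":0},{"jaw":0,"linear":[0,0,0],"twist":0},{"jaw":0,"linear":[0,0,0],"twist":0}]'
python3 -m pendant '[{"jaw":0,"linear":[-0.13,0,0.5],"twist":0},{"jaw":0,"linear":[-0.13,0,0.5],"twist":0},{"jaw":0,"linear":[-0.13,0,0.5],"twist":0},{"jaw":0,"linear":[-0.13,0,0.5],"twist":0},{"jaw":0,"linear":[-0.13,0,0.5],"twist":0},{"jaw":0,"linear":[-0.13,0,0.5],"twist":0},{"jaw":0,"linear":[-0.13,0,0.5],"twist":0},{"jaw":0,"linear":[-0.13,0,0.4],"twist":0},{"jaw":0,"linear":[0,0,0],"twist":0},{"jaw":0,"linear":[0,0,0],"twist":0},{"jaw":0,"linear":[0,0,0],"twist":0},{"jaw":0,"linear":[0,0,0],"twist":0}]'
python3 - <<'E'
from h import *
a=cams.camera("scene")["color"][100:340,150:420]; b=cams.camera("side")["color"][130:340,120:340]
cv2.imwrite("pics/p.png",np.hstack([cv2.resize(a,(400,400)),cv2.resize(b,(400,400))]))
E
```

```text
time: 9.02
position: [0.6085, -0.1574, 0.1482]
tool_rot: [0.678, 0.735, -0.001, -0.002]
ft_force: [0.1, -1.0, 0.1]
grip_width: 0.0002
grip_force: 0.0
time: 10.02
position: [0.6121, -0.1717, 0.1114]
tool_rot: [0.679, 0.735, 0.0, 0.002]
ft_force: [1.6, -5.4, 4.8]
grip_width: 0.0007
grip_force: 3.3
```

View pics/p.png

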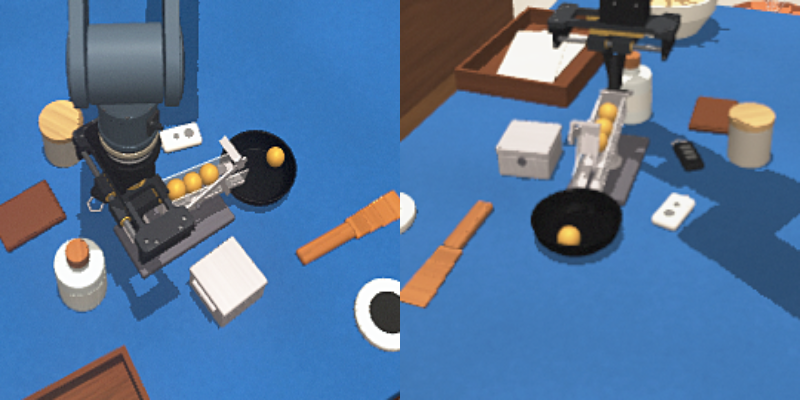

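The first bonbon is in the dish (left (275,157), right (568,236)), three are still in the chute and the pad is down at about 0.36 rad. I'll hold a little longer and slightly deeper, then release.

```bash
python3 -m pendant '[{"jaw":0,"linear":[0,0,0.2],"twist":0},{"jaw":0,"linear":[0,0,0],"twist":0},{"jaw":0,"linear":[0,0,0],"twist":0},{"jaw":0,"linear":[0,0,0],"twist":0},{"jaw":0,"linear":[0,0,0],"twist":0},{"jaw":0,"linear":[0,0,0],"twist":0},{"jaw":0,"linear":[0,0,0],"twist":0},{"jaw":0,"linear":[0,0,0],"twist":0}]'
python3 -m pendant '[{"jaw":0,"linear":[0.1,0,-1],"twist":0},{"jaw":0,"linear":[0.1,0,-1],"twist":0},{"jaw":0,"linear":[0.1,0,-1],"twist":0},{"jaw":0,"linear":[0,0,-1.5],"twist":0},{"jaw":0,"linear":[0,0,-3],"twist":0},{"jaw":0,"linear":[0,0,-3],"twist":0},{"jaw":0,"linear":[-3,0,-3],"twist":0},{"jaw":0,"linear":[-3,0,0],"twist":0},{"jaw":0,"linear":[-3,0,0],"twist":0},{"jaw":0,"linear":[0,0,0],"twist":0},{"jaw":0,"linear":[0,0,0],"twist":0},{"jaw":0,"linear":[0,0,0],"twist":0}]'
python3 - <<'E'
from h import *
a=cams.camera("scene")["color"][100:340,150:420]; b=cams.camera("side")["color"][130:340,120:340]
cv2.imwrite("pics/e.png",np.hstack([cv2.resize(a,(400,400)),cv2.resize(b,(400,400))]))
E
python3 dish.py
```

```text
time: 10.78
position: [0.6122, -0.172, 0.1095]
tool_rot: [0.679, 0.735, 0.0, 0.003]
ft_force: [1.1, -5.3, 5.1]
grip_width: 0.0004
grip_force: 3.5
time: 11.78
position: [0.6162, -0.2544, 0.242]
tool_rot: [0.679, 0.735, 0.0, -0.002]
ft_force: [-0.2, 0.4, 1.0]
grip_width: 0.0001
grip_force: 0.0
scene [ 302  178   48   46 1330] ((0.585655152797699, 0.05887449532747269), 0.06260641664266586)
side [ 192  229   50   36 1250] ((0.5849127769470215, 0.06181647256016731), 0.06252005696296692)
```

View pics/e.png

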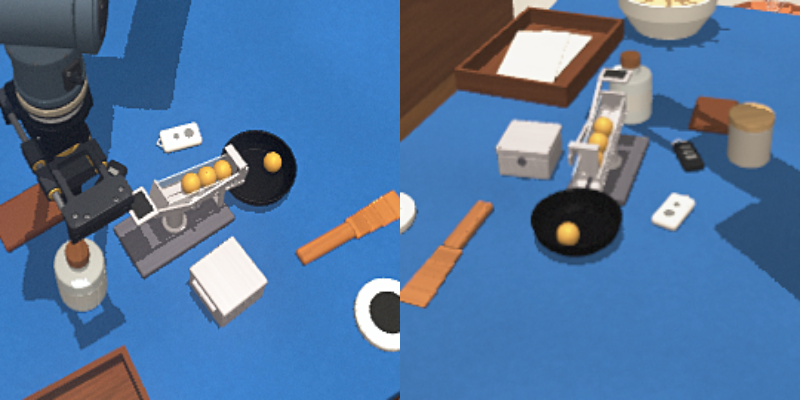

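The lever is up with the gate closed, three balls are behind it, and the served bonbon is at left (272,161). I'll let it settle and check that the balls are still.

```bash
W='[{"jaw":0,"linear":[0,0,0],"twist":0},{"jaw":0,"linear":[0,0,0],"twist":0},{"jaw":0,"linear":[0,0,0],"twist":0},{"jaw":0,"linear":[0,0,0],"twist":0},{"jaw":0,"linear":[0,0,0],"twist":0},{"jaw":0,"linear":[0,0,0],"twist":0},{"jaw":0,"linear":[0,0,0],"twist":0},{"jaw":0,"linear":[0,0,0],"twist":0},{"jaw":0,"linear":[0,0,0],"twist":0},{"jaw":0,"linear":[0,0,0],"twist":0},{"jaw":0,"linear":[0,0,0],"twist":0},{"jaw":0,"linear":[0,0,0],"twist":0}]'
cat > b.py <<'E'
from h import *
c=cams.camera("scene"); m=cv2.inRange(cv2.cvtColor(c["color"],cv2.COLOR_BGR2HSV),(10,120,120),(28,255,255)); P=cloud(c)
q=lambda s:np.nanmean(P[s],0).round(4)
m=m>0; dish=m&(np.hypot(P[...,0]-.585,P[...,1]-.06)<.055)&(P[...,2]<.045)
ch=m&(P[...,2]>.06)&(np.abs(P[...,0]-.597)<.04)&(np.abs(P[...,1]+.05)<.08)
print(robot.get_obs()["time"],"ball1",q(dish),dish.sum(),"chute",q(ch),ch.sum())
E
python3 b.py
python3 -m pendant '[{"jaw":0,"linear":[0,0,0],"twist":0},{"jaw":0,"linear":[0,0,0],"twist":0},{"jaw":0,"linear":[0,0,0],"twist":0},{"jaw":0,"linear":[0,0,0],"twist":0},{"jaw":0,"linear":[0,0,0],"twist":0},{"jaw":0,"linear":[0,0,0],"twist":0},{"jaw":0,"linear":[0,0,0],"twist":0},{"jaw":0,"linear":[0,0,0],"twist":0},{"jaw":0,"linear":[0,0,0],"twist":0},{"jaw":0,"linear":[0,0,0],"twist":0},{"jaw":0,"linear":[0,0,0],"twist":0},{"jaw":0,"linear":[0,0,0],"twist":0}]' >/dev/null
python3 b.py
python3 -m pendant '[{"jaw":0,"linear":[0,0,0],"twist":0},{"jaw":0,"linear":[0,0,0],"twist":0},{"jaw":0,"linear":[0,0,0],"twist":0},{"jaw":0,"linear":[0,0,0],"twist":0},{"jaw":0,"linear":[0,0,0],"twist":0},{"jaw":0,"linear":[0,0,0],"twist":0},{"jaw":0,"linear":[0,0,0],"twist":0},{"jaw":0,"linear":[0,0,0],"twist":0},{"jaw":0,"linear":[0,0,0],"twist":0},{"jaw":0,"linear":[0,0,0],"twist":0},{"jaw":0,"linear":[0,0,0],"twist":0},{"jaw":0,"linear":[0,0,0],"twist":0}]' >/dev/null
python3 b.py
```

```text
12.0333 ball1 [0.5909 0.0841 0.0288] 114 chute [ 0.5953 -0.0437  0.0888] 342
13.0833 ball1 [0.5912 0.0839 0.0293] 115 chute [ 0.5954 -0.0438  0.0889] 339
14.1333 ball1 [0.591  0.0839 0.0293] 114 chute [ 0.5954 -0.0439  0.0889] 339
```

All the balls are still: bonbon 1 is about 24 mm from the dish's middle. Handing in.

```bash
python3 -c "
from rig import robot
print(robot.hand_in())"
```

```text
the job is handed in; nothing more can be done
None
```

I served one bonbon into the catchall under the spout, the lever is back up with the other three bonbons behind the closed gate, and the job is handed in; the hand-in gave no verdict back.

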